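Load the blue-capped samples into their wells

ROBOT

A 6-joint arm with a two-finger parallel gripper is mounted at the origin on the work surface. World frame = base frame: x ahead of the robot, y to its left, z up, the work surface at z = 0. Lengths are in m, angles in rad, forces in N, time in s.
With the tool pointing down it reaches from about 0.275 to 0.75 m from the base axis. Payload 10.2 kg.
Tool frame: the origin (TCP) lies at the very end of the fingers, on their centre line; the grasp point (between the pads) lies 19 mm behind it (ctrl.grip_depth is the distance from the TCP to the grasp point, in m); z points along the fingers, y is the direction in which the jaws open and shut (so a half turn about z gives the same grasp; the last joint's range is limited). The gripper opens to 85 mm and grips with 20 to 120 N. Pads are 22 mm wide; open, the fingers measure 114 mm over their backs; the gripper's body (76 mm by 85 mm) begins 54 mm behind the grasp point. The pads swing forward as they close: fully open they stand 13 mm farther back than shut.
Start: joints at [-1.507, 0.313, 1.498, -0, 1.331, -0.223], TCP at [0.149, -0.504, 0.231] pointing down, gripper open.
Joint ranges: [-2.94, 2.94], [-0.97, 2.17], [0.19, 2.56], [-1.23, 4.37], [0.02, 3.11], [-2.88, 2.88]. Speed limits (rad/s): [2.39, 2.39, 3.01, 3.14, 3.14, 3.14].

INTERFACE

Orientations are given as a 3x3 rotation matrix whose columns are the frame's x, y, z axes.
In Python, from bench import sensors, cams, ctrl gives the robot as it stands. The module is installed in compiled form; this text tells all that it offers.
- The arm moves only by the shell command python3 -m handwheel 'ROWS' [FORCE]. ROWS is JSON, a list of rows, each a list of 7 numbers: the shift along the tool's x, y, z in m, then the turn, a rotation vector about the tool's x, y, z in rad, then the finger opening in m, from 0 to 0.0854. A call has 1 to 12 rows; each row is the pose to reach, as a shift and turn from the pose commanded when the call began, along the tool's axes at that moment; what a row does not reach only later rows make up. A row lasts 1/12 s, in which the tool goes at most 41.7 mm and 7.16 degrees, less where a joint would pass 70% of its speed; a pose out of reach is approached as far as the arm can. A call with a gripper value outside its range is refused whole. The fingers move at their own pace and stop on an object; FORCE is the grip in N (left out, the last holds). Time passes only in rows, so rows that repeat a pose let the fingers close. It gives the time, the measured TCP pose, the force and the opening at its end, in the units of the state.
- sensors.get_obs(): the state, without advancing time (a new reading comes with each control period).
- cams.capture(name): name is "scene" or "top" or "wrist"; returns (picture, depth): 384x512x3 uint8, red, green, blue; 384x512 float32, m along the optical axis (not along the pixel's ray), 0 where there is no reading.
- cams.camera_params(name): a dict with "mtx" (3x3 intrinsics, pixels), "k1" (the pictures are not rectified: a ray, as slopes to the right and down, at radius r is drawn at 1 + k1 r^2 times it, then the intrinsics apply), "xyz" and "rotation" of the camera in the world. Camera axes: x right, y down, z forward; pixel columns grow to the right and rows downward; lengths in m; the calibration is good to about 2 mm. A picture is of the moment at which its call begins: read the wrist's pose just before it. camera_params takes no time and is no camera call; for the wrist camera it gives the pose at the moment of the call.
- ctrl.close_job(): hands the job in, once; it reports no verdict.
The state is a dict: "time_s": time; "qpos": joint angles; "dq": joint speeds; "joint_efforts": joint torques, N m; "position": TCP position; "orientation": TCP orientation; "force": force on the tool from outside, world axes, zero at the start; "torque": the same for the moment, N m; "opening": opening from 0.0 (shut) to 1.0 (fully open).
Only numpy, scipy, OpenCV 4.12 (cv2) and the standard library are available. Lean on these libraries where they do the work, as an engineer would, in place of code of your own. Each camera call takes 0.05 s, during which the arm holds its last target. There are 200 camera calls.

TASK

Stand the three blue-capped sample jars in the round aluminium wells on the bench, each in the well of its own size, one after another from the smallest jar to the largest, because the analyser logs them in that order. Set the glass down without dropping or tipping it, and leave each jar upright on the floor of its well. Leave the white-capped jars, the red puck and the steel beaker where they stand.

Things in the scene. Friction and masses are not known exactly. Their poses are not given: they have to be found in the camera images.
- small_jar: small closed sample jar with a BLUE cap, loose, upright: amber glass cylinder with a paper label, 36 mm in diameter, 64 mm tall including the 15 mm cap (34 mm in diameter), about 60 g; its straight side to grip runs from the foot to 44 mm up. Origin: centre of the underside; z up along its axis
- medium_jar: medium closed sample jar with a BLUE cap, loose, upright: amber glass cylinder with a paper label, 46 mm in diameter, 70 mm tall including the 15 mm cap (44 mm in diameter), about 110 g; its straight side to grip runs from the foot to 50 mm up. Origin: centre of the underside; z up along its axis
- large_jar: large closed sample jar with a BLUE cap, loose, upright: amber glass cylinder with a paper label, 56 mm in diameter, 76 mm tall including the 15 mm cap (54 mm in diameter), about 180 g; its straight side to grip runs from the foot to 56 mm up. Origin: centre of the underside; z up along its axis
- white_small_jar: small sample jar with a WHITE cap (already measured, stays where it is), loose, otherwise like the small blue-capped one: 36 mm in diameter, 64 mm tall. Origin: centre of the underside; z up
- white_large_jar: large sample jar with a WHITE cap (already measured, stays where it is), loose, otherwise like the large blue-capped one: 56 mm in diameter, 76 mm tall. Origin: centre of the underside; z up
- small_well: small sample well for the small jar: round open aluminium ring fixed to the bench, 62 mm outside diameter, 52 mm inside (8 mm to spare all round its jar), rim 14 mm above the bench, dark floor 4 mm above the bench. Origin: centre of its underside, on the bench; z up
- medium_well: medium sample well for the medium jar: round open aluminium ring fixed to the bench, 72 mm outside diameter, 62 mm inside (8 mm to spare all round its jar), rim 14 mm above the bench, dark floor 4 mm above the bench. Origin: centre of its underside, on the bench; z up
- large_well: large sample well for the large jar: round open aluminium ring fixed to the bench, 82 mm outside diameter, 72 mm inside (8 mm to spare all round its jar), rim 14 mm above the bench, dark floor 4 mm above the bench. Origin: centre of its underside, on the bench; z up
- reference_puck: bystander, loose: red reference puck, 52 mm wide foot with a 36 mm knob on top, 50 mm tall. Origin: centre of the underside; z up
- beaker: bystander, loose: open steel beaker, about 60 mm wide at the rim, 70 mm tall. Origin: centre of the underside; z up
There are look-alikes about, which are no part of the job. Leave any green or turquoise look-alike of the large_jar alone.

How it is judged:
On the way, in this order (a step that is already met when the one before it is completed fails the run):
1. the small blue-capped jar stands released in the small well (horizontal distance between small_jar and small_well below 0.01 m and z of small_jar in the frame of small_well below 0.008 m and angle between small_jar's own z axis and vertical below 0.1 rad and contact force between the fingers and small_jar below 0.1 N and linear speed of small_jar below 0.02 m/s), for 0.2 s.
2. the medium blue-capped jar stands released in the medium well, after the smaller (horizontal distance between medium_jar and medium_well below 0.01 m and z of medium_jar in the frame of medium_well below 0.008 m and angle between medium_jar's own z axis and vertical below 0.1 rad and contact force between the fingers and medium_jar below 0.1 N and linear speed of medium_jar below 0.02 m/s), for 0.2 s.
3. the large blue-capped jar stands released in the large well, after the smaller (horizontal distance between large_jar and large_well below 0.01 m and z of large_jar in the frame of large_well below 0.008 m and angle between large_jar's own z axis and vertical below 0.1 rad and contact force between the fingers and large_jar below 0.1 N and linear speed of large_jar below 0.02 m/s), for 0.2 s.
At the end, for the whole second after the job is handed in: Each blue-capped jar stands upright (0.1 rad), released and still (under 20 mm/s) in the well of its size: within 10 mm of its centre, underside less than 8 mm above the bench. White-capped jars, puck and beaker are still and within 20 mm of their starts (all of step 1 and all of step 2 and all of step 3 and distance of each of white_small_jar, white_large_jar, reference_puck, beaker from where it was at the start of the episode below 0.02 m and linear speed of each of white_small_jar, white_large_jar, reference_puck, beaker below 0.02 m/s); the robot touches nothing.
It fails at once if a white-capped jar is shifted more than 20 mm or tipped (distance of any of white_small_jar, white_large_jar from where it was at the start of the episode above 0.02 m or angle between any of white_small_jar, white_large_jar's own z axis and vertical above 0.3 rad).
It fails at once if the puck or the beaker is shifted more than 20 mm or tipped (distance of any of reference_puck, beaker from where it was at the start of the episode above 0.02 m or angle between any of reference_puck, beaker's own z axis and vertical above 0.3 rad).
It fails at once if a blue-capped jar is tipped over (more than 0.6 rad) (angle between any of small_jar, medium_jar, large_jar's own z axis and vertical above 0.6 rad).
It fails at once if a blue-capped jar is dropped (falls free faster than 0.5 m/s, more than about 13 mm) ((linear speed of small_jar above 0.5 m/s and contact force between the fingers and small_jar below 0.1 N) or (linear speed of medium_jar above 0.5 m/s and contact force between the fingers and medium_jar below 0.1 N) or (linear speed of large_jar above 0.5 m/s and contact force between the fingers and large_jar below 0.1 N)).
It also fails if it takes over 80 s, if anything falls off the work surface, if the arm or the gripper's body presses on something with over 40 N, if the wrist force passes 120 N, or if a joint passes its speed limit or range.

## Working session

There is one attempt and no reset: what is moved stays moved. The work goes in short steps, Python scripts to look and compute and a shell command to move; the robot and the scene stay as the last step left them, time stands still between calls to the robot, and variables do not carry over. Pictures are saved under pics/ and viewed, about 12 in all and at most 16, crops included, and the job is handed in when it is done.

```bash
mkdir -p pics
cat > h.py <<'E'
import numpy as np, cv2
from bench import sensors, cams, ctrl
def ray(p,uv):
    K=np.array(p["mtx"]);d=np.array([(uv[0]-K[0,2])/K[0,0],(uv[1]-K[1,2])/K[1,1]])
    s=d.copy()
    for _ in range(20): s=d/(1+p["k1"]*(s@s))
    return np.array(p["rotation"])@np.array([s[0],s[1],1.])
def at_z(p,uv,z):
    r=ray(p,uv);o=np.array(p["xyz"]);return o+r*(z-o[2])/r[2]
def at_depth(p,uv,d): return np.array(p["xyz"])+ray(p,uv)*d
def snap(n,f):
    p=cams.camera_params(n);a,d=cams.capture(n);np.savez("pics/"+f+".npz",a=a,d=d);cv2.imwrite("pics/"+f+".png",cv2.resize(a[:,:,::-1],(800,600),interpolation=cv2.INTER_CUBIC));return p,a,d
E
python3 - <<'E'
from h import *
for n in("top","scene"):
    p,a,d=snap(n,n+"0");print(n,p)
print(sensors.get_obs())
E
```

```text
top {'mtx': array([[494.37418342,   0.        , 259.42772686],
       [  0.        , 494.37418342, 191.5688932 ],
       [  0.        ,   0.        ,   1.        ]]), 'k1': -0.159761966953599, 'xyz': array([ 0.15971986, -0.01111379,  1.60172981]), 'rotation': array([[ 0.00319418, -0.98038642,  0.19705902],
       [-0.99999249, -0.00356416, -0.00152291],
       [ 0.00219539, -0.19705268, -0.98039044]])}
scene {'mtx': array([[473.27880871,   0.        , 262.26915228],
       [  0.        , 473.27880871, 184.81418186],
       [  0.        ,   0.        ,   1.        ]]), 'k1': 0.017860927762366356, 'xyz': array([ 0.91670804, -0.56605257,  0.97231724]), 'rotation': array([[ 0.78214377,  0.48647925, -0.3893444 ],
       [ 0.62295161, -0.62405362,  0.47168672],
       [-0.01350598, -0.61146955, -0.79115269]])}
{'time_s': 0.1, 'qpos': array([-1.50740666e+00,  3.13373954e-01,  1.49832018e+00,  2.97523418e-05,
        1.33103591e+00, -2.23405139e-01]), 'dq': array([ 0.00145574, -0.00013004, -0.00334553, -0.00059849,  0.00192449,
       -0.00025967]), 'joint_efforts': array([ 1.89756945e-03, -4.12901509e+01, -2.60140210e+01, -2.13800986e-04,
        3.06719136e-03, -1.19436262e-05]), 'position': array([ 0.14849025, -0.50333126,  0.230818  ]), 'orientation': array([[ 9.59157492e-01,  2.82872591e-01, -4.32077133e-05],
       [ 2.82872456e-01, -9.59156860e-01,  1.13694331e-03],
       [ 2.80167125e-04, -1.10272997e-03, -9.99999353e-01]]), 'force': array([ 0.21200365, -1.41792423, -0.47761911]), 'torque': array([ 0.01344867, -0.00491399, -0.0118283 ]), 'opening': 1.000438661916738}
```

View pics/top0.png

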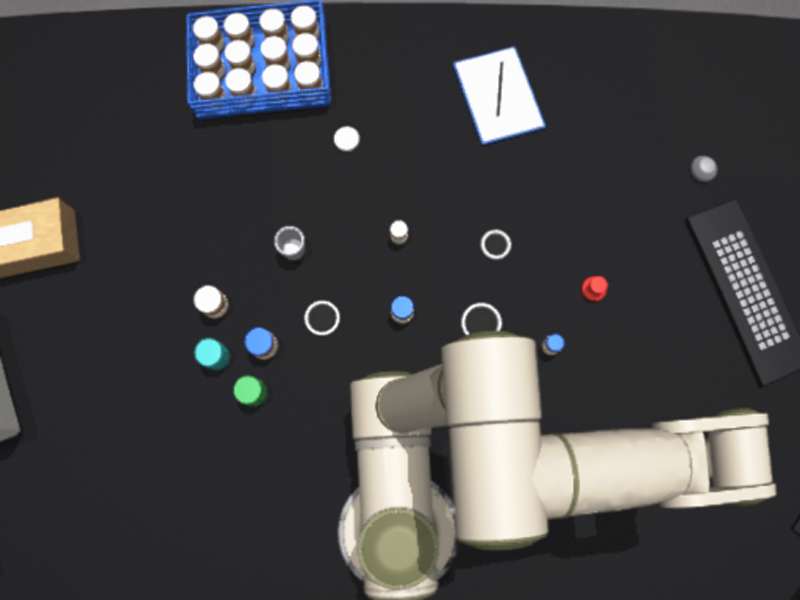

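View pics/scene0.png

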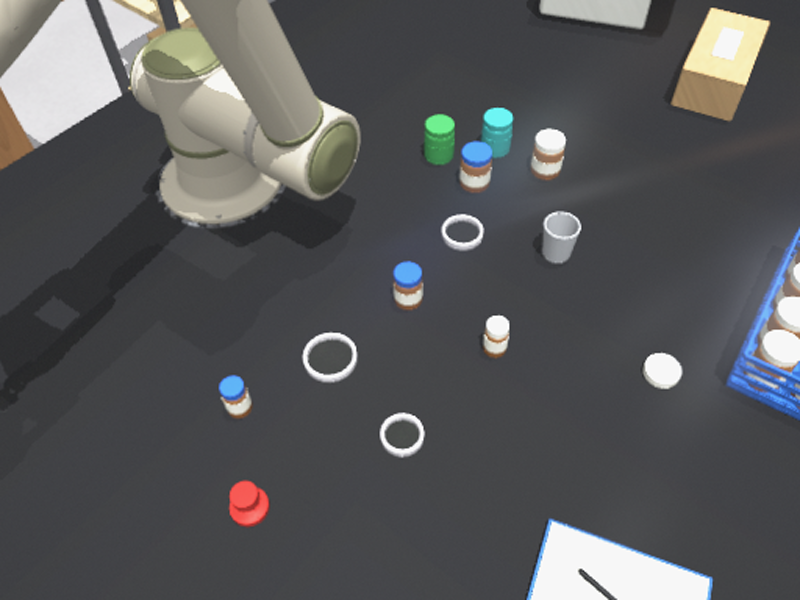

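The top view shows blue caps at small (554,343), medium (403,309) and large (260,343). The wells are small (496,244), medium (321,317) and large (482,322). Green (250,390) and turquoise (211,353) look-alikes stand next to the large jar, and white-capped jars are at (399,231) and (208,300). Next I measure positions with both cameras.

```bash
cat > m.py <<'E'
from h import *
H={'small_jar':.064,'medium_jar':.070,'large_jar':.076}
seeds={'top':{'small_jar':(554,343),'medium_jar':(403,309),'large_jar':(260,343),'wsmall':(399,231),'wlarge':(208,300),'puck':(597,287),'beaker':(290,243),'green':(250,390),'turq':(211,353)},
'scene':{'small_jar':(232,387),'medium_jar':(408,272),'large_jar':(477,153),'wsmall':(497,326),'wlarge':(550,140),'puck':(245,495),'beaker':(561,225),'green':(440,127),'turq':(498,118)}}
wells={'top':{'small_well':(496,244),'medium_well':(321,317),'large_well':(482,322)},'scene':{'small_well':(402,434),'medium_well':(463,232),'large_well':(330,357)}}
def cloud(p,d,c,R):
    u0,v0=int(c[0]/1.5625),int(c[1]/1.5625);P=[]
    for v in range(v0-R,v0+R):
        for u in range(u0-R,u0+R):
            if 0<=v<384 and 0<=u<512 and d[v,u]>0: P.append(np.r_[at_depth(p,(u,v),d[v,u]),u,v])
    return np.array(P)
if __name__=="__main__":
  for n in('top','scene'):
    p=cams.camera_params(n);z=np.load(f'pics/{n}0.npz');a,d=z['a'],z['d']
    for k,c in seeds[n].items():
        P=cloud(p,d,c,16);h=H.get(k)
        zt=np.percentile(P[:,2],99) if h is None else h
        col=a[P[:,4].astype(int),P[:,3].astype(int)].astype(int)
        if h: T=P[(col[:,2]>col[:,0]+60)&(abs(P[:,2]-h)<.006)]
        else: T=P[abs(P[:,2]-zt)<.005]
        # enclosing circle of top face, rays cut at known height
        X=np.array([at_z(p,t[3:],zt)[:2] for t in T],np.float32)
        (x,y),r=cv2.minEnclosingCircle(X)
        print(n,k,'mean',X.mean(0).round(4),'circ',round(x,4),round(y,4),'r',round(r,4),'z',T[:,2].mean().round(4),len(T))
    for k,c in wells[n].items():
        P=cloud(p,d,c,32);g=a[P[:,4].astype(int),P[:,3].astype(int)].astype(int)
        T=P[(g.min(1)>150)&(g.max(1)-g.min(1)<30)]
        c0=at_z(p,(c[0]/1.5625,c[1]/1.5625),.014)[:2]
        X=np.array([at_z(p,t[3:],.014)[:2] for t in T],np.float32);X=X[np.linalg.norm(X-c0,axis=1)<.05]
        f=np.linalg.lstsq(np.c_[2*X,np.ones(len(X))],(X**2).sum(1),rcond=None)[0]
        print(n,k,f[:2].round(4),'r',np.sqrt(f[2]+f[:2]@f[:2]).round(4),len(X))
E
python3 m.py
python3 - <<'E'
import cv2,numpy as np
a=np.load('pics/top0.npz')['a'][:,:,::-1]
b=np.load('pics/scene0.npz')['a'][:,:,::-1]
cv2.imwrite('pics/crop1.png',np.hstack([cv2.resize(a[140:270,120:250],(400,400),interpolation=cv2.INTER_CUBIC),cv2.resize(b[60:190,255:385],(400,400),interpolation=cv2.INTER_CUBIC)]))
E
```

```text
top small_jar mean [ 0.3815 -0.3154] circ 0.3814 -0.3154 r 0.0171 z 0.0647 81
top medium_jar mean [ 0.4527 -0.0066] circ 0.4524 -0.007 r 0.022 z 0.0705 132
top large_jar mean [0.3805 0.2812] circ 0.3802 0.2819 r 0.0267 z 0.077 198
top wsmall mean [0.6183 0.0014] circ 0.6175 0.0012 r 0.0166 z 0.0681 42
top wlarge mean [0.4667 0.3894] circ 0.4662 0.3885 r 0.0256 z 0.0798 90
top puck mean [ 0.504  -0.4151] circ 0.5041 -0.4135 r 0.0175 z 0.0545 45
top beaker mean [0.5901 0.2259] circ 0.5911 0.2284 r 0.0299 z 0.0718 47
top green mean [0.2819 0.3016] circ 0.281 0.299 r 0.027 z 0.0794 101
top turq mean [0.3571 0.3808] circ 0.3572 0.3813 r 0.0264 z 0.0796 105
top small_well [ 0.6011 -0.205 ] r 0.0285 114
top medium_well [0.4403 0.162 ] r 0.0333 126
top large_well [ 0.4276 -0.1723] r 0.0404 178
scene small_jar mean [ 0.3799 -0.3153] circ 0.3796 -0.3161 r 0.0193 z 0.0653 181
scene medium_jar mean [ 0.4502 -0.0061] circ 0.451 -0.006 r 0.0258 z 0.0714 225
scene large_jar mean [0.3776 0.2856] circ 0.3793 0.3077 r 0.0579 z 0.0777 239
scene wsmall mean [6.17e-01 2.00e-04] circ 0.6161 0.0004 r 0.0169 z 0.0669 107
scene wlarge mean [0.4653 0.3871] circ 0.4659 0.3865 r 0.0284 z 0.0791 173
scene puck mean [ 0.5047 -0.4139] circ 0.5039 -0.4137 r 0.019 z 0.0512 216
scene beaker mean [0.5897 0.2271] circ 0.5883 0.2251 r 0.032 z 0.0719 91
scene green mean [0.2827 0.2973] circ 0.308 0.2884 r 0.0547 z 0.079 174
scene turq mean [0.3575 0.38  ] circ 0.3558 0.3528 r 0.0537 z 0.0794 147
scene small_well [ 0.5977 -0.2051] r 0.0286 298
scene medium_well [0.4373 0.1613] r 0.0339 244
scene large_well [ 0.4286 -0.1717] r 0.0384 355
```

View pics/crop1.png

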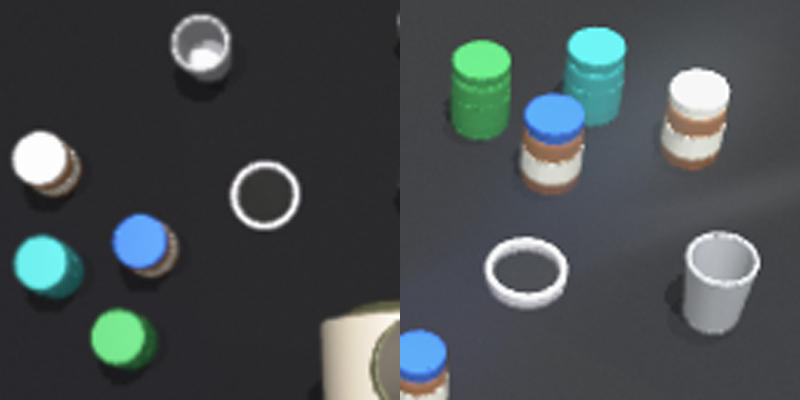

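Crop confirms the large target is the blue cap (left panel 140,243), with green at (120,338), turquoise at (42,266) and white at (43,160), which are not to be touched. I'm moving above the small jar.

```bash
cat > to.py <<'E'
import sys
from h import *
o=sensors.get_obs();R=np.array(o["orientation"]);t=np.array([float(v) for v in sys.argv[1:4]])
print('t',o["time_s"],'pos',o["position"].round(4),'open',round(o["opening"],3),'F',o["force"].round(1),'shift',(R.T@(t-o["position"])).round(4),'yaw_y',np.degrees(np.arctan2(R[1,1],R[0,1])).round(1))
E
python3 -m handwheel '[[0.014,-0.006,0.003,0,0,0,0.085],[0.042,-0.017,0.009,0,0,0,0.085],[0.072,-0.03,0.016,0,0,0,0.085],[0.104,-0.043,0.022,0,0,0,0.085],[0.136,-0.056,0.03,0,0,0,0.085],[0.168,-0.07,0.036,0,0,0,0.085],[0.2,-0.083,0.044,0,0,0,0.085],[0.232,-0.096,0.05,0,0,0,0.085],[0.26,-0.108,0.056,0,0,0,0.085],[0.272,-0.113,0.059,0,0,0,0.085],[0.276,-0.1145,0.06,0,0,0,0.085],[0.276,-0.1145,0.06,0,0,0,0.085]]' 40
python3 - <<'E'
from h import *
p,a,d=snap("wrist","w1");print(p)
for q in([.3806,-.3155,.064],[.3806,-.3155,.0]):
    c=np.array(p["rotation"]).T@(np.array(q)-p["xyz"]);s=c[:2]/c[2];s=s*(1+p["k1"]*(s@s));print(1.5625*(np.array(p["mtx"])[:2,:2]@s+np.array(p["mtx"])[:2,2]))
E
python3 to.py .3806 -.3155 .013
```

```text
time_s: 1.1
position: [0.3813, -0.3146, 0.1709]
orientation: [[0.959, 0.285, -0.0], [0.285, -0.959, 0.001], [-0.0, -0.001, -1.0]]
force: [0.4, -0.7, -0.0]
opening: 0.994
{'mtx': array([[334.84996515,   0.        , 256.34422358],
       [  0.        , 334.84996515, 191.68638712],
       [  0.        ,   0.        ,   1.        ]]), 'k1': -0.004116481394655992, 'xyz': array([ 0.45799373, -0.29268536,  0.31320204]), 'rotation': array([[ 2.84686121e-01, -9.10666739e-01, -2.99399237e-01],
       [-9.58620778e-01, -2.70487835e-01, -8.87836460e-02],
       [-1.31538084e-04,  3.12285801e-01, -9.49988190e-01]])}
[400.2790695  297.17041607]
[400.34147135 265.21095789]
t 1.15 pos [ 0.3807 -0.3155  0.1712] open 0.996 F [-0.7 -0.5  0.5] shift [-1.000e-04  0.000e+00  1.582e-01] yaw_y -73.5
```

View pics/w1.png

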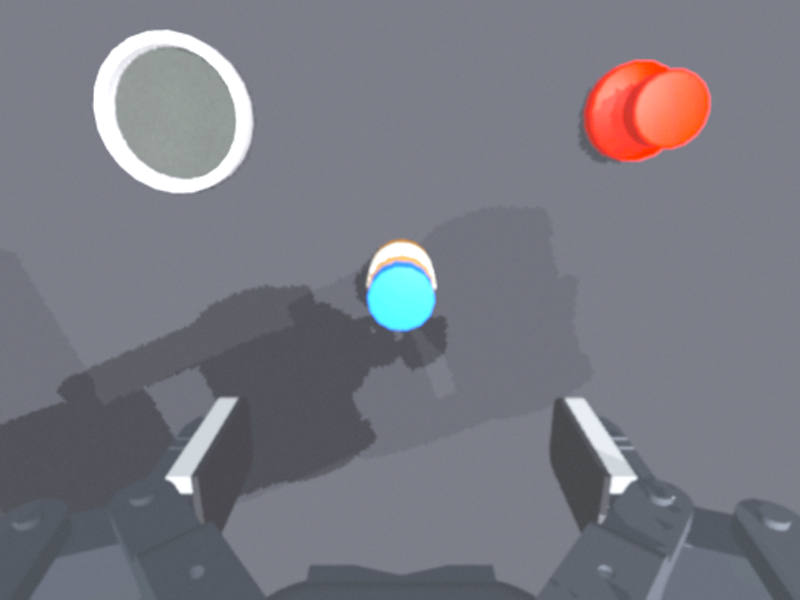

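The wrist view shows the small cap centred at (401,297), against a predicted (400,297), so the estimate is good. I'm descending and gripping.

```bash
python3 -m handwheel '[[0,0,0.01,0,0,0,0.085],[0,0,0.03,0,0,0,0.085],[0,0,0.055,0,0,0,0.085],[0,0,0.08,0,0,0,0.085],[0,0,0.105,0,0,0,0.085],[0,0,0.125,0,0,0,0.085],[0,0,0.14,0,0,0,0.085],[0,0,0.15,0,0,0,0.085],[0,0,0.155,0,0,0,0.085],[0,0,0.157,0,0,0,0.085],[0,0,0.157,0,0,0,0.05],[0,0,0.157,0,0,0,0.045]]' 40
python3 -m handwheel '[[0,0,0,0,0,0,0.04],[0,0,0,0,0,0,0.035],[0,0,0,0,0,0,0.03],[0,0,0,0,0,0,0.025],[0,0,0,0,0,0,0.02],[0,0,0,0,0,0,0.02],[0,0,0,0,0,0,0.02],[0,0,0,0,0,0,0.02]]' 40
python3 to.py .3806 -.3155 .013
```

```text
time_s: 2.15
position: [0.381, -0.3161, 0.015]
orientation: [[0.959, 0.283, 0.001], [0.283, -0.959, -0.001], [0.0, 0.001, -1.0]]
force: [0.2, 0.4, -0.8]
opening: 0.74
time_s: 2.82
position: [0.3811, -0.3159, 0.015]
orientation: [[0.959, 0.283, 0.001], [0.283, -0.959, -0.001], [0.0, 0.001, -1.0]]
force: [-1.4, 0.8, 6.6]
opening: 0.407
t 2.8167 pos [ 0.3811 -0.3159  0.015 ] open 0.407 F [-1.4  0.8  6.6] shift [-0.0003 -0.0006  0.002 ] yaw_y -73.6
```

```bash
python3 -m handwheel '[[0,0,-0.005,0,0,0,0.02],[0,0,-0.015,0,0,0,0.02],[0,0,-0.03,0,0,0,0.02],[0,0,-0.045,0,0,0,0.02],[0.01,-0.002,-0.055,0,0,0,0.02],[0.03,-0.006,-0.06,0,0,0,0.02],[0.055,-0.01,-0.06,0,0,0,0.02],[0.08,-0.015,-0.06,0,0,0,0.02],[0.1,-0.019,-0.06,0,0,0,0.02],[0.115,-0.022,-0.06,0,0,0,0.02],[0.12,-0.022,-0.06,0,0,0,0.02],[0.12,-0.022,-0.06,0,0,0,0.02]]' 40
python3 to.py .5994 -.205 .08
python3 - <<'E'
from h import *
snap("wrist","w2")
E
```

```text
time_s: 3.82
position: [0.4903, -0.2603, 0.0748]
orientation: [[0.959, 0.284, 0.001], [0.284, -0.959, -0.0], [0.0, 0.001, -1.0]]
force: [-0.9, 0.1, -0.8]
opening: 0.405
t 3.8167 pos [ 0.4903 -0.2603  0.0748] open 0.405 F [-0.9  0.1 -0.8] shift [ 0.1203 -0.022  -0.0052] yaw_y -73.5
```

View pics/w2.png

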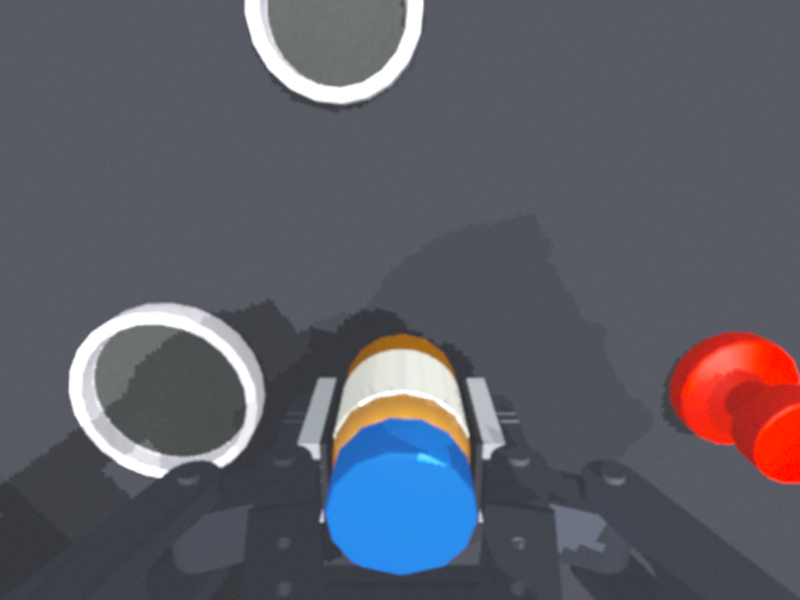

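Run:
```python
from h import *
from scipy.optimize import least_squares
p=cams.camera_params("wrist");a=np.load("pics/w2.npz")["a"].astype(int)
w=(a.min(2)>170)&(a.max(2)-a.min(2)<40)
for nm,c0,(ri,ro) in(("small",(.5994,-.205),(.026,.031)),("large",(.428,-.172),(.036,.041))):
    X=[]
    for v,u in np.argwhere(w):
        x=at_z(p,(u,v),.014)[:2]
        if ri-.008<np.linalg.norm(x-c0)<ro+.005:X.append(x)
    X=np.array(X)
    f=least_squares(lambda q:np.linalg.norm(X-q[:2],axis=1)-q[2],[*c0,ro],loss="soft_l1",f_scale=.001).x
    print(nm,len(X),f.round(4), 'expected r',(ri+ro)/2)
```

```text
small 2065 [ 0.5972 -0.206   0.0276] expected r 0.028499999999999998
large 4000 [ 0.4319 -0.1729  0.0374] expected r 0.0385
```

```bash
python3 -m handwheel '[[0.01,-0.002,0,0,0,0,0.02],[0.03,-0.006,0,0,0,0,0.02],[0.055,-0.01,0,0,0,0,0.02],[0.08,-0.015,0,0,0,0,0.02],[0.1,-0.0185,0,0,0,0,0.02],[0.113,-0.021,0,0,0,0,0.02],[0.1188,-0.022,0,0,0,0,0.02],[0.1188,-0.022,0.01,0,0,0,0.02],[0.1188,-0.022,0.025,0,0,0,0.02],[0.1188,-0.022,0.035,0,0,0,0.02],[0.1188,-0.022,0.038,0,0,0,0.02],[0.1188,-0.022,0.038,0,0,0,0.02]]' 40
python3 to.py .598 -.2055 .0195
python3 - <<'E'
from h import *
snap("wrist","w3")
E
```

```text
time_s: 4.87
position: [0.5965, -0.2062, 0.0352]
orientation: [[0.959, 0.282, -0.002], [0.282, -0.959, 0.001], [-0.002, -0.002, -1.0]]
force: [0.0, 0.0, -1.0]
opening: 0.406
t 4.8667 pos [ 0.5965 -0.2062  0.0352] open 0.406 F [ 0.  0. -1.] shift [ 0.0017 -0.0002  0.0157] yaw_y -73.6
```

View pics/w3.png

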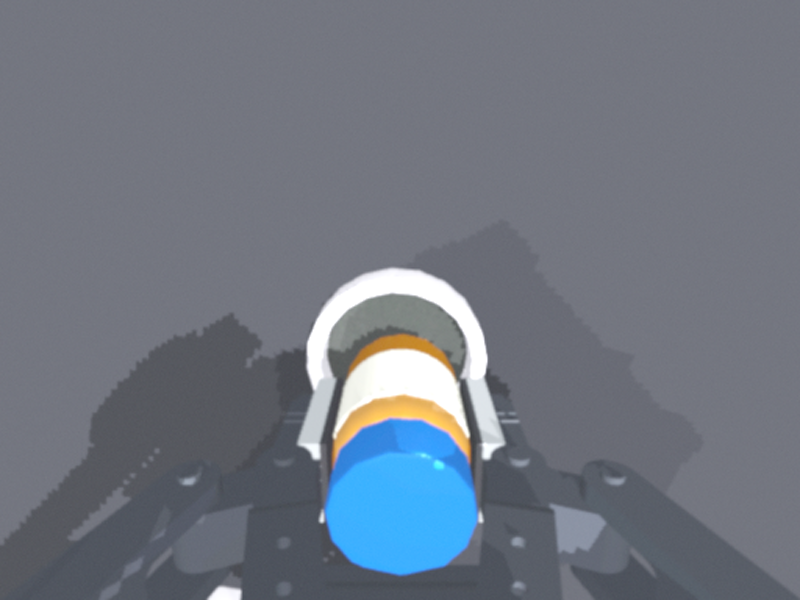

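Run:
```python
from h import *
p=cams.camera_params("wrist");o=sensors.get_obs();R=np.array(o["orientation"])
for uv in((397,269),(306,350),(487,350),(312,320),(478,310),(350,282),(445,282)):
    q=at_z(p,np.array(uv)/1.5625,.014);print(uv,q.round(4),(R.T@(q-o["position"]))[:2].round(4),'r from est',np.linalg.norm(q[:2]-[.598,-.2055]).round(4))
```

```text
(397, 269) [ 0.6316 -0.1958  0.014 ] [ 0.0362 -0.0003] r from est 0.035
(306, 350) [ 0.5954 -0.174   0.014 ] [ 0.0076 -0.0315] r from est 0.0316
(487, 350) [ 0.6128 -0.2333  0.014 ] [0.0076 0.0304] r from est 0.0315
(312, 320) [ 0.6066 -0.1734  0.014 ] [ 0.0185 -0.0288] r from est 0.0332
(478, 310) [ 0.6257 -0.2256  0.014 ] [0.0221 0.0266] r from est 0.0342
(350, 282) [ 0.623  -0.1823  0.014 ] [ 0.0318 -0.0157] r from est 0.0342
(445, 282) [ 0.6318 -0.2121  0.014 ] [0.0318 0.0154] r from est 0.0345
```

Run:
```python
from h import *
p=cams.camera_params("wrist");o=sensors.get_obs();R=np.array(o["orientation"])
for uv in((402,495),(327,495),(477,495),(402,573),(402,418)):
    q=at_z(p,np.array(uv)/1.5625,.0845);print(uv,q.round(4),(R.T@(q-o["position"]))[:2].round(4))
```

```text
(402, 495) [ 0.6017 -0.2061  0.0845] [0.0045 0.0011]
(327, 495) [ 0.5971 -0.1906  0.0845] [ 0.0045 -0.015 ]
(477, 495) [ 0.6063 -0.2216  0.0845] [0.0045 0.0173]
(402, 573) [ 0.5812 -0.2122  0.0845] [-0.0169  0.0011]
(402, 418) [ 0.6198 -0.2007  0.0845] [0.0234 0.0011]
```

```bash
python3 -m handwheel '[[0.002,-0.001,0,0,0,0,0.02],[0.004,-0.0015,0,0,0,0,0.02],[0.004,-0.0015,0.003,0,0,0,0.02],[0.004,-0.0015,0.007,0,0,0,0.02],[0.004,-0.0015,0.010,0,0,0,0.02],[0.004,-0.0015,0.012,0,0,0,0.02],[0.004,-0.0015,0.012,0,0,0,0.02],[0.004,-0.0015,0.012,0,0,0,0.02]]' 40
python3 to.py .6013 -.2047 .019
```

```text
time_s: 5.58
position: [0.6008, -0.2033, 0.0241]
orientation: [[0.959, 0.283, -0.0], [0.283, -0.959, 0.0], [-0.0, -0.0, -1.0]]
force: [-1.1, 0.4, -1.0]
opening: 0.405
t 5.5833 pos [ 0.6008 -0.2033  0.0241] open 0.405 F [-1.1  0.4 -1. ] shift [0.0001 0.0015 0.0051] yaw_y -73.6
```

```bash
python3 -m handwheel '[[0,0.001,0.0015,0,0,0,0.02],[0,0.001,0.003,0,0,0,0.02],[0,0.001,0.004,0,0,0,0.02],[0,0.001,0.005,0,0,0,0.02],[0,0.001,0.005,0,0,0,0.02],[0,0.001,0.005,0,0,0,0.02]]' 40
python3 to.py .6013 -.2047 .019
```

```text
time_s: 6.08
position: [0.6011, -0.2043, 0.0193]
orientation: [[0.959, 0.283, 0.0], [0.283, -0.959, 0.0], [0.0, -0.0, -1.0]]
force: [-0.6, 0.4, -0.5]
opening: 0.405
t 6.0833 pos [ 0.6011 -0.2043  0.0193] open 0.405 F [-0.6  0.4 -0.5] shift [0.     0.0004 0.0003] yaw_y -73.6
```

```bash
python3 -m handwheel '[[0,0,0.0005,0,0,0,0.02],[0,0,0.001,0,0,0,0.02],[0,0,0.0015,0,0,0,0.02],[0,0,0.0015,0,0,0,0.02]]' 40
python3 to.py .6013 -.2047 .019
```

```text
time_s: 6.42
position: [0.6012, -0.2043, 0.019]
orientation: [[0.959, 0.283, 0.0], [0.283, -0.959, -0.0], [0.0, 0.0, -1.0]]
force: [-4.4, 1.9, 10.1]
opening: 0.404
t 6.4167 pos [ 0.6012 -0.2043  0.019 ] open 0.404 F [-4.4  1.9 10.1] shift [-0.0001  0.0004  0.    ] yaw_y -73.6
```

Contact on the well floor (10 N). I'm releasing slowly, then rising.

```bash
python3 -m handwheel '[[0,0,-0.0005,0,0,0,0.034],[0,0,-0.0005,0,0,0,0.037],[0,0,-0.0005,0,0,0,0.04],[0,0,-0.0005,0,0,0,0.045],[0,0,-0.0005,0,0,0,0.05],[0,0,-0.0005,0,0,0,0.055],[0,0,-0.0005,0,0,0,0.06],[0,0,-0.0005,0,0,0,0.06],[0,0,-0.0005,0,0,0,0.06],[0,0,-0.01,0,0,0,0.06],[0,0,-0.03,0,0,0,0.06],[0,0,-0.05,0,0,0,0.06]]' 40
python3 -m handwheel '[[0,0,-0.03,0,0,0,0.07],[0,0,-0.06,0,0,0,0.085],[-0.02,0,-0.085,0,0,0,0.085],[-0.05,0,-0.1,0,0,0,0.085],[-0.08,0,-0.1,0,0,0,0.085],[-0.1,0,-0.1,0,0,0,0.085],[-0.1,0,-0.1,0,0,0,0.085],[-0.1,0,-0.1,0,0,0,0.085]]' 40
python3 to.py .452 -.0068 .15
python3 - <<'E'
from h import *
snap("wrist","w4");p=cams.camera_params("wrist")
for q in([.6011,-.2047,.068],[.6013,-.2047,.014],[.429,-.172,.014],[.4275,-.1722,.014],[.452,-.0068,.07]):
    c=np.array(p["rotation"]).T@(np.array(q)-p["xyz"]);s=c[:2]/c[2];s=s*(1+p["k1"]*(s@s));print(1.5625*(np.array(p["mtx"])[:2,:2]@s+np.array(p["mtx"])[:2,2]))
E
```

```text
time_s: 7.42
position: [0.6009, -0.2042, 0.0686]
orientation: [[0.959, 0.283, -0.001], [0.283, -0.959, 0.001], [-0.001, -0.001, -1.0]]
force: [0.2, -0.5, 0.3]
opening: 0.702
time_s: 8.08
position: [0.505, -0.233, 0.1689]
orientation: [[0.96, 0.282, 0.001], [0.282, -0.96, -0.001], [0.001, 0.001, -1.0]]
force: [-0.6, -0.6, -0.4]
opening: 0.995
t 8.0833 pos [ 0.505  -0.233   0.1689] open 0.995 F [-0.6 -0.6 -0.4] shift [ 0.0129 -0.232   0.0187] yaw_y -73.6
[398.57052075  79.50037233]
[398.88828385  88.17659672]
[270.06300302 358.8672043 ]
[269.87699592 361.07050611]
[-85.82775358 276.50197537]
```

View pics/w4.png

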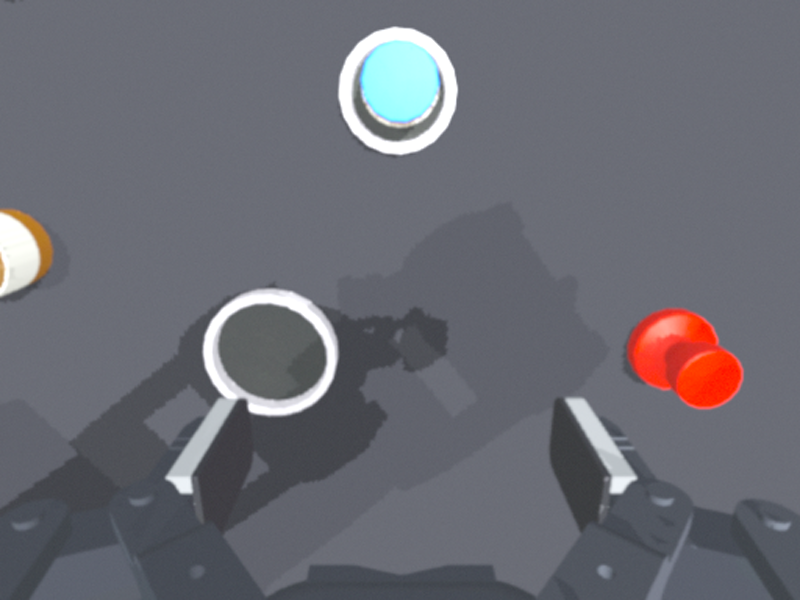

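Small jar stands in its well: cap at (400,81), ring centre at (399,91). Now the medium jar.

```bash
python3 -m handwheel '[[0.001,-0.01,0,0,0,0,0.085],[0.002,-0.035,0,0,0,0,0.085],[0.004,-0.065,0,0,0,0,0.085],[0.005,-0.095,0,0,0,0,0.085],[0.007,-0.125,0,0,0,0,0.085],[0.009,-0.155,0,0,0,0,0.085],[0.01,-0.185,0,0,0,0,0.085],[0.012,-0.21,0,0,0,0,0.085],[0.013,-0.225,0,0,0,0,0.085],[0.013,-0.232,0,0,0,0,0.085],[0.013,-0.232,0,0,0,0,0.085],[0.013,-0.232,0,0,0,0,0.085]]' 40
python3 to.py .4522 -.0068 .015
python3 - <<'E'
from h import *
snap("wrist","w5");p=cams.camera_params("wrist")
for q in([.4522,-.0068,.070],[.4403,.162,.014]):
    c=np.array(p["rotation"]).T@(np.array(q)-p["xyz"]);s=c[:2]/c[2];s=s*(1+p["k1"]*(s@s));print(1.5625*(np.array(p["mtx"])[:2,:2]@s+np.array(p["mtx"])[:2,2]))
E
```

```text
time_s: 9.13
position: [0.4524, -0.0064, 0.1678]
orientation: [[0.959, 0.284, 0.0], [0.284, -0.959, -0.0], [0.0, 0.0, -1.0]]
force: [0.8, -0.0, 0.4]
opening: 0.994
t 9.1333 pos [ 0.4524 -0.0064  0.1678] open 0.994 F [ 0.8 -0.   0.4] shift [-0.0003  0.0003  0.1528] yaw_y -73.5
[398.53291049 301.68828283]
[105.80086265 209.31428733]
```

View pics/w5.png

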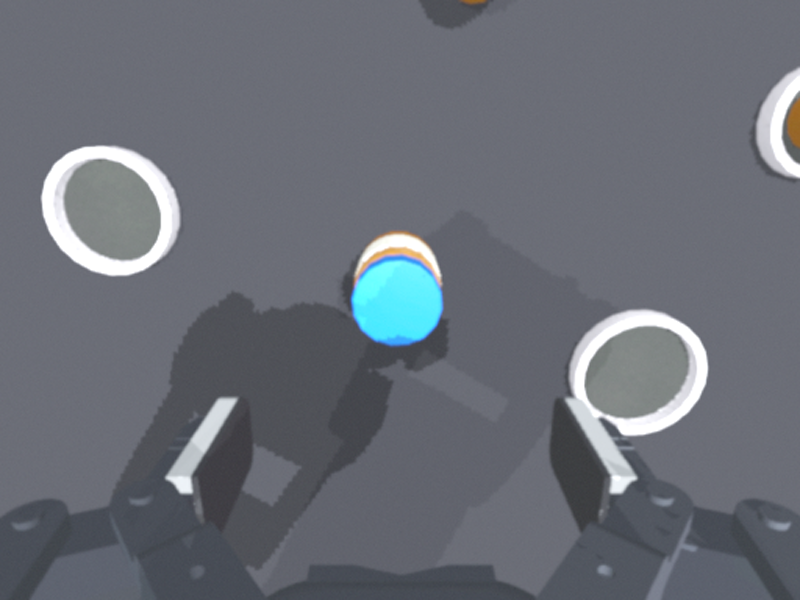

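Medium cap is centred at (397,301), as predicted. The medium well is at (110,210), predicted (106,209). I'm descending and gripping.

```bash
python3 -m handwheel '[[0,0,0.01,0,0,0,0.085],[0,0,0.03,0,0,0,0.085],[0,0,0.055,0,0,0,0.085],[0,0,0.08,0,0,0,0.085],[0,0,0.105,0,0,0,0.085],[0,0,0.125,0,0,0,0.085],[0,0,0.14,0,0,0,0.085],[0,0,0.148,0,0,0,0.085],[0,0,0.152,0,0,0,0.085],[0,0,0.1525,0,0,0,0.085],[0,0,0.1525,0,0,0,0.055],[0,0,0.1525,0,0,0,0.05]]' 40
python3 -m handwheel '[[0,0,0,0,0,0,0.045],[0,0,0,0,0,0,0.04],[0,0,0,0,0,0,0.035],[0,0,0,0,0,0,0.03],[0,0,0,0,0,0,0.03],[0,0,0,0,0,0,0.03],[0,0,0,0,0,0,0.03],[0,0,0,0,0,0,0.03]]' 40
python3 -m handwheel '[[0,0,-0.003,0,0,0,0.03],[0,0,-0.01,0,0,0,0.03],[0,0,-0.025,0,0,0,0.03],[0,0,-0.04,0,0,0,0.03],[0,0,-0.055,0,0,0,0.03],[0,0,-0.06,0,0,0,0.03],[0,0,-0.06,0,0,0,0.03],[0,0,-0.06,0,0,0,0.03]]' 40
python3 to.py .440 .162 .07
```

```text
time_s: 10.18
position: [0.4526, -0.0066, 0.0161]
orientation: [[0.959, 0.283, 0.002], [0.283, -0.959, -0.0], [0.001, 0.001, -1.0]]
force: [-0.0, 0.9, 0.6]
opening: 0.74
time_s: 10.85
position: [0.4524, -0.0065, 0.0162]
orientation: [[0.959, 0.283, 0.001], [0.283, -0.959, -0.0], [0.001, 0.001, -1.0]]
force: [-0.8, -0.1, 6.5]
opening: 0.526
time_s: 11.52
position: [0.4519, -0.0063, 0.0751]
orientation: [[0.959, 0.283, -0.0], [0.283, -0.959, 0.0], [-0.0, -0.0, -1.0]]
force: [0.0, 0.8, -0.9]
opening: 0.531
t 11.5167 pos [ 0.4519 -0.0063  0.0751] open 0.531 F [ 0.   0.8 -0.9] shift [ 0.0362 -0.1648  0.0051] yaw_y -73.6
```

```bash
python3 -m handwheel '[[0.002,-0.01,0,0,0,0,0.03],[0.007,-0.03,0,0,0,0,0.03],[0.012,-0.055,0,0,0,0,0.03],[0.018,-0.08,0,0,0,0,0.03],[0.023,-0.105,0,0,0,0,0.03],[0.029,-0.13,0,0,0,0,0.03],[0.034,-0.15,0,0,0,0,0.03],[0.036,-0.16,0.01,0,0,0,0.03],[0.0363,-0.1637,0.025,0,0,0,0.03],[0.0363,-0.1637,0.035,0,0,0,0.03],[0.0363,-0.1637,0.038,0,0,0,0.03],[0.0363,-0.1637,0.038,0,0,0,0.03]]' 40
python3 to.py .4405 .161 .0202
python3 - <<'E'
from h import *
snap("wrist","w6")
E
```

```text
time_s: 12.52
position: [0.4399, 0.1604, 0.036]
orientation: [[0.959, 0.282, -0.003], [0.282, -0.959, -0.0], [-0.003, -0.0, -1.0]]
force: [-0.4, 0.5, -0.9]
opening: 0.525
t 12.5167 pos [0.4399 0.1604 0.036 ] open 0.525 F [-0.4  0.5 -0.9] shift [ 0.0008 -0.0004  0.0158] yaw_y -73.6
```

View pics/w6.png

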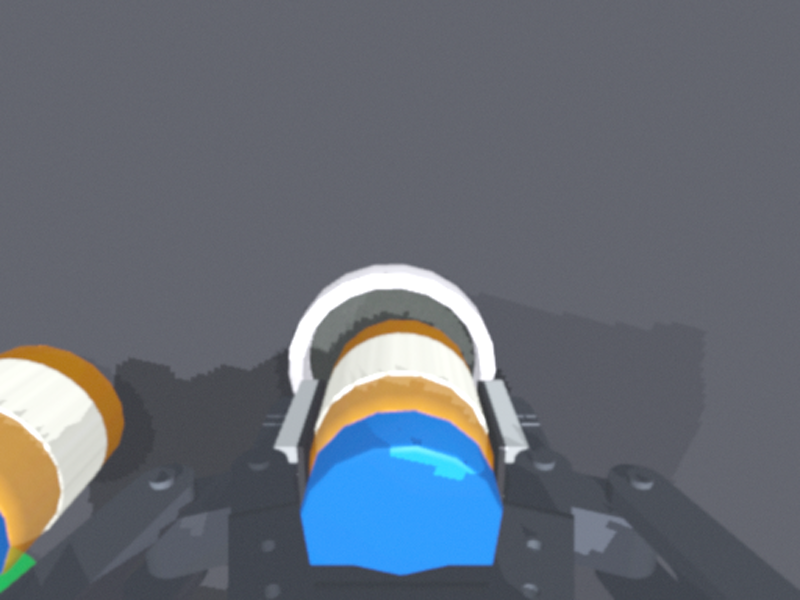

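Run:
```python
from h import *
p=cams.camera_params("wrist");o=sensors.get_obs();R=np.array(o["orientation"])
for uv,z in(((392,271),.014),((392,264),.004),((289,352),.014),((496,352),.014),((310,310),.014),((470,305),.014),((302,510),.0905),((502,510),.0905),((402,412),.0755)):
    q=at_z(p,np.array(uv)/1.5625,z);print(uv,(R.T@(q-o["position"]))[:2].round(4))
```

```text
(392, 271) [ 0.0353 -0.002 ]
(392, 264) [ 0.0351 -0.0021]
(289, 352) [ 0.0065 -0.0375]
(496, 352) [0.0065 0.0336]
(310, 310) [ 0.0218 -0.0294]
(470, 305) [0.0236 0.024 ]
(302, 510) [ 0.0051 -0.0195]
(502, 510) [0.005  0.0217]
(402, 412) [0.0191 0.0011]
```

```bash
python3 -m handwheel '[[0.0005,-0.001,0,0,0,0,0.03],[0.0005,-0.0022,0,0,0,0,0.03],[0.0005,-0.0022,0.003,0,0,0,0.03],[0.0005,-0.0022,0.007,0,0,0,0.03],[0.0005,-0.0022,0.010,0,0,0,0.03],[0.0005,-0.0022,0.012,0,0,0,0.03],[0.0005,-0.0022,0.0135,0,0,0,0.03],[0.0005,-0.0022,0.0135,0,0,0,0.03],[0.0005,-0.0022,0.0135,0,0,0,0.03]]' 40
python3 to.py .4398 .1627 .0202
```

```text
time_s: 13.32
position: [0.4404, 0.1631, 0.0237]
orientation: [[0.959, 0.283, -0.0], [0.283, -0.959, -0.0], [-0.0, -0.0, -1.0]]
force: [-0.0, 0.1, -0.4]
opening: 0.526
t 13.3167 pos [0.4404 0.1631 0.0237] open 0.526 F [-0.   0.1 -0.4] shift [-0.0007  0.0002  0.0035] yaw_y -73.6
```

```bash
python3 -m handwheel '[[0,0,0.0015,0,0,0,0.03],[0,0,0.0025,0,0,0,0.03],[0,0,0.0032,0,0,0,0.03],[0,0,0.004,0,0,0,0.03],[0,0,0.004,0,0,0,0.03],[0,0,0.004,0,0,0,0.03]]' 40
python3 to.py .4398 .1627 .0202
```

```text
time_s: 13.82
position: [0.4404, 0.1631, 0.0202]
orientation: [[0.959, 0.283, 0.0], [0.283, -0.959, -0.0], [-0.0, 0.0, -1.0]]
force: [-2.1, -0.9, 6.2]
opening: 0.523
t 13.8167 pos [0.4404 0.1631 0.0202] open 0.523 F [-2.1 -0.9  6.2] shift [-0.0007  0.0003 -0.    ] yaw_y -73.6
```

Contact on the floor (6 N). Releasing and rising.

```bash
python3 -m handwheel '[[0,0,-0.0003,0,0,0,0.044],[0,0,-0.0003,0,0,0,0.047],[0,0,-0.0003,0,0,0,0.05],[0,0,-0.0003,0,0,0,0.055],[0,0,-0.0003,0,0,0,0.06],[0,0,-0.0003,0,0,0,0.066],[0,0,-0.0003,0,0,0,0.07],[0,0,-0.0003,0,0,0,0.07],[0,0,-0.0003,0,0,0,0.07],[0,0,-0.01,0,0,0,0.07],[0,0,-0.03,0,0,0,0.07],[0,0,-0.05,0,0,0,0.07]]' 40
python3 -m handwheel '[[0,0,-0.03,0,0,0,0.07],[0,0,-0.06,0,0,0,0.085],[0,0,-0.085,0,0,0,0.085],[-0.02,0,-0.1,0,0,-0.1,0.085],[-0.05,-0.02,-0.1,0,0,-0.2,0.085],[-0.07,-0.04,-0.1,0,0,-0.3,0.085],[-0.08,-0.05,-0.1,0,0,-0.4,0.085],[-0.08,-0.05,-0.1,0,0,-0.5,0.085],[-0.08,-0.05,-0.1,0,0,-0.5,0.085],[-0.08,-0.05,-0.1,0,0,-0.5,0.085]]' 40
python3 to.py .38 .282 .17
python3 - <<'E'
from h import *
snap("wrist","w7");snap("top","top1")
p=cams.camera_params("wrist")
for q in([.44,.162,.074],[.44,.162,.014],[.38,.282,.076]):
    c=np.array(p["rotation"]).T@(np.array(q)-p["xyz"]);s=c[:2]/c[2];s=s*(1+p["k1"]*(s@s));print(1.5625*(np.array(p["mtx"])[:2,:2]@s+np.array(p["mtx"])[:2,2]))
a=np.load("pics/w7.npz")["a"];b=np.load("pics/top1.npz")["a"]
cv2.imwrite("pics/c7.png",np.hstack([cv2.resize(a,(400,300)),cv2.resize(b[140:260,120:280+40],(400,240)).copy() if 0 else cv2.resize(b[130:280,180:380],(400,300),interpolation=cv2.INTER_CUBIC)])[:,:,::-1])
E
```

```text
time_s: 14.82
position: [0.44, 0.1631, 0.0707]
orientation: [[0.959, 0.283, -0.001], [0.283, -0.959, -0.0], [-0.001, -0.0, -1.0]]
force: [0.8, 0.5, 1.0]
opening: 0.824
time_s: 15.65
position: [0.3497, 0.1885, 0.1704]
orientation: [[0.708, 0.706, 0.001], [0.706, -0.708, 0.0], [0.001, 0.001, -1.0]]
force: [0.5, -0.0, -0.1]
opening: 0.994
t 15.65 pos [0.3497 0.1885 0.1704] open 0.994 F [ 0.5 -0.  -0.1] shift [ 0.0875 -0.0448  0.0004] yaw_y -45.1
[580.51073425 206.96381012]
[545.57152189 191.59893337]
[292.84899333 107.75395925]
```

View pics/c7.png

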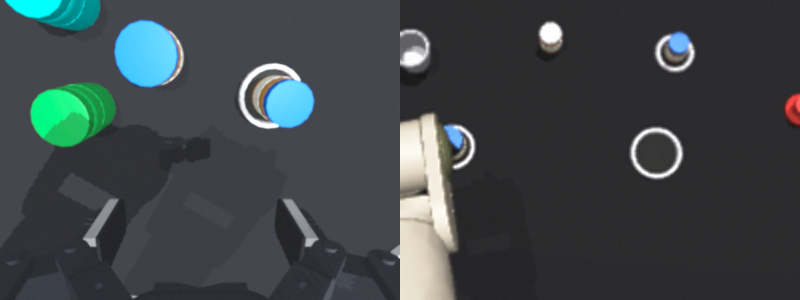

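Medium jar stands in its well, with its cap at (579,208) in wrist pixels against a predicted (580,207). The large cap is at (294,108), predicted (293,108). I'm refitting the large well, now unobstructed, and moving over the large jar.

```bash
python3 - <<'E'
from h import *
p=cams.camera_params("top");a=np.load("pics/top1.npz")["a"].astype(int)
for nm,c0,R in(("large",(.43,-.172),.0385),("small",(.6011,-.205),.0285)):
  X=np.array([at_z(p,(u,v),.014)[:2] for v in range(384) for u in range(512) if a[v,u].min()>150 and np.ptp(a[v,u])<30])
  X=X[abs(np.linalg.norm(X-c0,axis=1)-R)<.011]
  f=np.linalg.lstsq(np.c_[2*X,np.ones(len(X))],(X**2).sum(1),rcond=None)[0];print(nm,f[:2].round(4),np.sqrt(f[2]+f[:2]@f[:2]).round(4),len(X))
E
python3 -m handwheel '[[0.01,-0.005,0,0,0,0,0.085],[0.03,-0.015,0,0,0,0,0.085],[0.05,-0.025,0,0,0,0,0.085],[0.07,-0.035,0,0,0,0,0.085],[0.083,-0.0425,0,0,0,0,0.085],[0.0875,-0.0448,0,0,0,0,0.085],[0.0875,-0.0448,0,0,0,0,0.085],[0.0875,-0.0448,0,0,0,0,0.085]]' 40
python3 to.py .38 .282 .016
python3 - <<'E'
from h import *
snap("wrist","w8");p=cams.camera_params("wrist")
for q in([.38,.282,.076],):
    c=np.array(p["rotation"]).T@(np.array(q)-p["xyz"]);s=c[:2]/c[2];s=s*(1+p["k1"]*(s@s));print(1.5625*(np.array(p["mtx"])[:2,:2]@s+np.array(p["mtx"])[:2,2]))
E
```

```text
large [ 0.4316 -0.1714] 0.0383 158
small [ 0.6008 -0.2049] 0.0285 82
time_s: 16.42
position: [0.3795, 0.2815, 0.1696]
orientation: [[0.707, 0.707, -0.001], [0.707, -0.707, -0.0], [-0.001, -0.0, -1.0]]
force: [0.2, 0.2, 0.1]
opening: 0.996
t 16.4167 pos [0.3795 0.2815 0.1696] open 0.996 F [0.2 0.2 0.1] shift [ 0.0008 -0.      0.1536] yaw_y -45.0
[399.00317833 301.38089911]
```

View pics/w8.png

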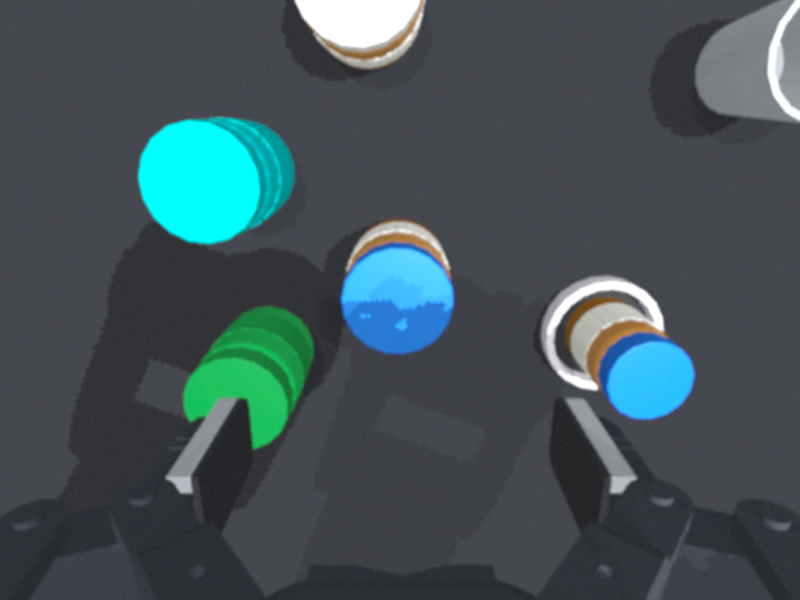

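The large cap is at (398,299), predicted (399,301). The jaws fall between green and turquoise on the left and open bench on the right. I'm descending and gripping.

```bash
python3 -m handwheel '[[0,0,0.01,0,0,0,0.08],[0,0,0.03,0,0,0,0.08],[0,0,0.055,0,0,0,0.08],[0,0,0.08,0,0,0,0.08],[0,0,0.1,0,0,0,0.08],[0,0,0.12,0,0,0,0.08],[0,0,0.135,0,0,0,0.08],[0,0,0.146,0,0,0,0.08],[0,0,0.152,0,0,0,0.08],[0,0,0.1525,0,0,0,0.08],[0,0,0.1525,0,0,0,0.065],[0,0,0.1525,0,0,0,0.06]]' 40
python3 -m handwheel '[[0,0,0,0,0,0,0.055],[0,0,0,0,0,0,0.05],[0,0,0,0,0,0,0.045],[0,0,0,0,0,0,0.04],[0,0,0,0,0,0,0.04],[0,0,0,0,0,0,0.04],[0,0,0,0,0,0,0.04],[0,0,0,0,0,0,0.04]]' 50
python3 -m handwheel '[[0,0,-0.003,0,0,0,0.04],[0,0,-0.01,0,0,0,0.04],[0,0,-0.025,0,0,0,0.04],[0,0,-0.045,0,0,0,0.04],[0,0,-0.065,0,0,0,0.04],[0,0,-0.085,0,0,0,0.04],[0,0,-0.1,0,0,0,0.04],[0,0,-0.11,0,0,0,0.04],[0,0,-0.11,0,0,0,0.04],[0,0,-0.11,0,0,0,0.04]]' 50
python3 to.py .4316 -.1714 .125
```

```text
time_s: 17.47
position: [0.3801, 0.282, 0.0181]
orientation: [[0.706, 0.708, 0.001], [0.708, -0.706, 0.0], [0.001, 0.001, -1.0]]
force: [0.0, 0.9, -0.3]
opening: 0.704
time_s: 18.13
position: [0.38, 0.2822, 0.0185]
orientation: [[0.706, 0.708, 0.001], [0.708, -0.706, 0.001], [0.001, 0.001, -1.0]]
force: [-2.4, -0.6, 7.5]
opening: 0.643
time_s: 18.97
position: [0.3796, 0.2821, 0.1277]
orientation: [[0.706, 0.708, 0.001], [0.708, -0.706, 0.0], [0.001, 0.0, -1.0]]
force: [0.8, -0.6, -3.0]
opening: 0.637
t 18.9667 pos [0.3796 0.2821 0.1277] open 0.637 F [ 0.8 -0.6 -3. ] shift [-0.2844  0.357   0.0025] yaw_y -44.9
```

```bash
python3 -m handwheel '[[-0.005,0.006,0,0,0,0,0.04],[-0.014,0.018,0,0,0,0,0.04],[-0.028,0.035,0,0,0,0,0.04],[-0.042,0.053,0,0,0,0,0.04],[-0.056,0.07,0,0,0,0,0.04],[-0.07,0.088,0,0,0,0,0.04],[-0.084,0.106,0,0,0,0,0.04],[-0.098,0.123,0,0,0,0,0.04],[-0.112,0.141,0,0,0,0,0.04],[-0.126,0.158,0,0,0,0,0.04],[-0.138,0.173,0,0,0,0,0.04],[-0.142,0.178,0,0,0,0,0.04]]' 50
python3 -m handwheel '[[-0.005,0.006,0,0,0,0,0.04],[-0.014,0.018,0,0,0,0,0.04],[-0.028,0.035,0,0,0,0,0.04],[-0.042,0.053,0,0,0,0,0.04],[-0.056,0.07,0,0,0,0,0.04],[-0.07,0.088,0,0,0,0,0.04],[-0.084,0.106,0,0,0,0,0.04],[-0.098,0.123,0,0,0,0,0.04],[-0.112,0.141,0,0,0,0,0.04],[-0.126,0.158,0,0,0,0,0.04],[-0.138,0.173,0,0,0,0,0.04],[-0.142,0.178,0,0,0,0,0.04]]' 50
python3 to.py .4316 -.1714 .04
```

```text
time_s: 19.97
position: [0.4051, 0.0537, 0.1267]
orientation: [[0.708, 0.707, -0.001], [0.707, -0.708, -0.0], [-0.001, -0.001, -1.0]]
force: [-0.3, 0.5, -1.6]
opening: 0.644
time_s: 20.97
position: [0.4313, -0.172, 0.1269]
orientation: [[0.707, 0.707, -0.0], [0.707, -0.707, -0.0], [-0.0, -0.0, -1.0]]
force: [-0.2, -0.3, -2.3]
opening: 0.639
t 20.9667 pos [ 0.4313 -0.172   0.1269] open 0.639 F [-0.2 -0.3 -2.3] shift [ 0.0007 -0.0002  0.0869] yaw_y -45.0
```

```bash
python3 -m handwheel '[[0,0,0.005,0,0,0,0.04],[0,0,0.02,0,0,0,0.04],[0,0,0.038,0,0,0,0.04],[0,0,0.055,0,0,0,0.04],[0,0,0.07,0,0,0,0.04],[0,0,0.08,0,0,0,0.04],[0,0,0.086,0,0,0,0.04],[0,0,0.087,0,0,0,0.04],[0,0,0.087,0,0,0,0.04],[0,0,0.087,0,0,0,0.04]]' 50
python3 to.py .4316 -.1714 .0225
python3 - <<'E'
from h import *
snap("wrist","w9")
E
```

```text
time_s: 21.8
position: [0.4315, -0.1704, 0.0409]
orientation: [[0.706, 0.708, 0.001], [0.708, -0.706, -0.001], [0.0, 0.001, -1.0]]
force: [-0.3, -0.6, -2.0]
opening: 0.643
t 21.8 pos [ 0.4315 -0.1704  0.0409] open 0.643 F [-0.3 -0.6 -2. ] shift [-0.0006  0.0007  0.0184] yaw_y -44.9
```

View pics/w9.png

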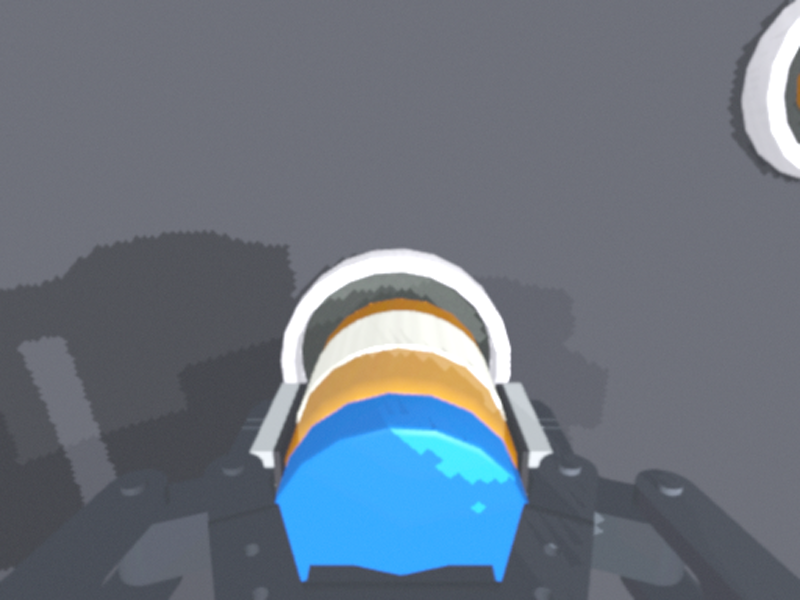

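Run:
```python
from h import *
p=cams.camera_params("wrist");o=sensors.get_obs();R=np.array(o["orientation"])
for uv,z in(((397,253),.014),((397,249),.006),((281,355),.014),((511,355),.014),((330,277),.014),((465,277),.014),((402,394),.0835)):
    q=at_z(p,np.array(uv)/1.5625,z);print(uv,(R.T@(q-o["position"]))[:2].round(4))
```

```text
(397, 253) [ 0.04   -0.0006]
(397, 249) [ 0.0395 -0.0007]
(281, 355) [ 0.0032 -0.0416]
(511, 355) [0.0031 0.0396]
(330, 277) [ 0.0317 -0.0231]
(465, 277) [0.0317 0.0222]
(402, 394) [0.0254 0.0008]
```

```bash
python3 -m handwheel '[[0,-0.0005,0,0,0,0,0.04],[0,-0.001,0.003,0,0,0,0.04],[0,-0.001,0.007,0,0,0,0.04],[0,-0.001,0.011,0,0,0,0.04],[0,-0.001,0.014,0,0,0,0.04],[0,-0.001,0.0155,0,0,0,0.04],[0,-0.001,0.0165,0,0,0,0.04],[0,-0.001,0.0172,0,0,0,0.04],[0,-0.001,0.0172,0,0,0,0.04],[0,-0.001,0.0172,0,0,0,0.04]]' 50
python3 -m handwheel '[[0,0,0.0004,0,0,0,0.04],[0,0,0.0008,0,0,0,0.04],[0,0,0.0008,0,0,0,0.04]]' 50
python3 to.py .4316 -.1714 .0225
```

```text
time_s: 22.68
position: [0.4305, -0.1698, 0.0232]
orientation: [[0.706, 0.708, 0.0], [0.708, -0.706, -0.0], [0.0, 0.0, -1.0]]
force: [0.6, -0.4, -0.6]
opening: 0.637
time_s: 22.93
position: [0.4305, -0.1698, 0.0225]
orientation: [[0.706, 0.708, 0.0], [0.708, -0.706, -0.0], [0.0, 0.0, -1.0]]
force: [-1.4, 0.6, 1.6]
opening: 0.639
t 22.9333 pos [ 0.4305 -0.1698  0.0225] open 0.639 F [-1.4  0.6  1.6] shift [-0.0004  0.0019  0.    ] yaw_y -44.9
```

```bash
python3 -m handwheel '[[0,0,0.0004,0,0,0,0.04],[0,0,0.0004,0,0,0,0.054],[0,0,0.0004,0,0,0,0.057],[0,0,0.0002,0,0,0,0.06],[0,0,0,0,0,0,0.065],[0,0,0,0,0,0,0.07],[0,0,0,0,0,0,0.075],[0,0,0,0,0,0,0.08],[0,0,0,0,0,0,0.08],[0,0,-0.005,0,0,0,0.08],[0,0,-0.02,0,0,0,0.08],[0,0,-0.04,0,0,0,0.08]]' 50
python3 -m handwheel '[[0,0,-0.03,0,0,0,0.08],[0,0,-0.06,0,0,0,0.08],[0,0,-0.09,0,0,0,0.08],[0,0.01,-0.11,0,0,0,0.08],[-0.02,0.03,-0.12,0,0,0,0.08],[-0.05,0.06,-0.12,0,0,0,0.08],[-0.08,0.09,-0.12,0,0,0,0.08],[-0.11,0.12,-0.12,0,0,0,0.08],[-0.14,0.13,-0.12,0,0,0,0.08],[-0.15,0.13,-0.12,0,0,0,0.08],[-0.15,0.13,-0.12,0,0,0,0.08]]' 50
python3 to.py .4316 -.1714 .0225
python3 - <<'E'
from h import *
snap("top","top2");snap("scene","scene2")
import m
for n in("top","scene"):
    p=cams.camera_params(n);z=np.load(f"pics/{n}2.npz");a,d=z["a"].astype(int),z["d"]
    W={"small":(.6010,-.2049,.068),"medium":(.4400,.162,.074),"large":(.4316,-.1714,.080)}
    blue=np.argwhere((a[:,:,2]>a[:,:,0]+60)&(d>0))
    for k,(x,y,h) in W.items():
        Q=np.array([at_z(p,(u,v),h) for v,u in blue if abs(at_depth(p,(u,v),d[v,u])-[x,y,h]).max()<.032 and abs(at_depth(p,(u,v),d[v,u])[2]-h)<.006])
        print(n,k,len(Q),(Q.mean(0)[:2]-[x,y]).round(4) if len(Q) else None)
a=np.load("pics/top2.npz")["a"];b=np.load("pics/scene2.npz")["a"]
cv2.imwrite("pics/c9.png",np.hstack([cv2.resize(a[120:300,110:410],(400,300),interpolation=cv2.INTER_CUBIC),cv2.resize(b[40:350,110:410],(400,300),interpolation=cv2.INTER_CUBIC)])[:,:,::-1])
E
```

```text
time_s: 23.93
position: [0.4298, -0.1693, 0.0622]
orientation: [[0.706, 0.708, -0.002], [0.708, -0.706, 0.002], [-0.0, -0.003, -1.0]]
force: [0.2, -0.3, 0.4]
opening: 0.937
time_s: 24.85
position: [0.4152, -0.3693, 0.1821]
orientation: [[0.708, 0.706, -0.001], [0.706, -0.708, 0.0], [-0.0, -0.001, -1.0]]
force: [0.4, 0.9, -1.0]
opening: 0.936
t 24.85 pos [ 0.4152 -0.3693  0.1821] open 0.936 F [ 0.4  0.9 -1. ] shift [ 0.1513 -0.1284  0.1597] yaw_y -45.1
top small 79 [ 0.0008 -0.0007]
top medium 143 [ 0.001  -0.0005]
top large 219 [0.0006 0.0006]
scene small 196 [-0.0015 -0.0003]
scene medium 180 [-0.0012 -0.0006]
scene large 382 [-0.0015  0.0009]
```

View pics/c9.png

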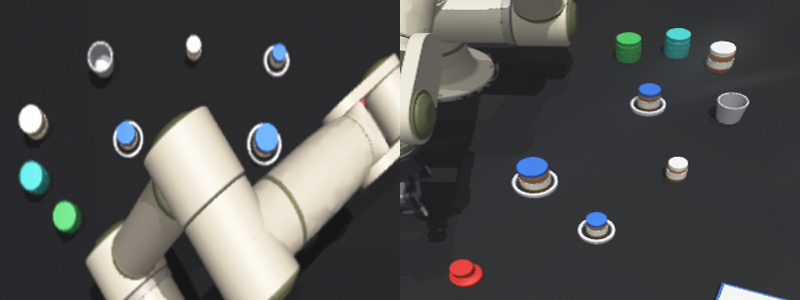

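All three jars stand upright and centred to about 2 mm (scene crop caps at (650,89), (533,166) and (597,218)). The arm is clear and the bystanders were not touched, so I'm handing in.

```bash
python3 -c "
from bench import ctrl; print(ctrl.close_job())"
```

```text
the job is handed in; nothing more can be done
None
```

I placed the small, medium and large blue-capped jars in their own wells, in that order, and handed the job in at about 25 s of the 80 s allowed. Each jar was lowered until the wrist force showed it touching the well floor, then released slowly.

- **Final positions:** in the last top and scene pictures every cap lies within about 2 mm of its well centre, at the height expected for a jar on the well floor, and the jars look upright.
- **Bystanders:** the white-capped jars, puck, beaker and the green and turquoise look-alikes were never touched and look unmoved. I did not re-measure their positions at the end. The arm ended clear of everything.
- **Camera disagreement:** the top and scene cameras differ by about 2–3 mm in x, and the first estimate of the large well, partly hidden by the arm, was up to about 4 mm off. I corrected both with wrist close-ups and a second, unobstructed top view before lowering.
- **Verdict:** the hand-in reported none.

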